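# Swing the glue pan's handle in and latch it

### The arm

A 6-joint arm with a two-finger parallel gripper is mounted at the origin on a cart in front of the work surface, level with it; the furniture and walls round the work are solid. World frame = base frame: x ahead of the robot, y to its left, z up, the work surface at z = 0. Lengths are in mm, angles in rad, forces in N, time in s.
With the tool pointing down it reaches from about 250 to 850 mm from the base axis. Payload 12.5 kg.
Tool frame: the origin (TCP) lies midway between the tips of the shut fingers; the grasp point (between the pads) lies robot.tcp_to_grasp behind it (robot.tcp_to_grasp is the distance from the TCP to the grasp point, in mm); z points along the fingers, y is the direction in which the jaws open and shut (so a half turn about z gives the same grasp; the last joint's range is limited). The gripper opens to 93 mm and grips with 3 to 60 N. Pads are 15 mm wide; open, the fingers measure 128 mm over their backs; the gripper's body (75 mm by 188 mm) begins 65 mm behind the grasp point.
Start: joints at [1.131, 0.351, 1.652, -0, 1.139, -0.085], TCP at [191.04, 515.74, 196.933] pointing down, gripper open.
Joint ranges: [-2.75, 2.75], [-0.79, 2.1], [0.01, 2.65], [-1.57, 4.71], [0.07, 3.14], [-2.87, 2.87]. Speed limits (rad/s): [2.22, 2.22, 2.79, 3.14, 3.14, 3.14].

### API

Orientations are given as [roll, pitch, yaw] about the fixed x, y, z axes, in that order (R = Rz(yaw) Ry(pitch) Rx(roll)).
In Python, from station import robot, camera, get_calibration, job gives the robot as it stands.
- The arm moves only by the shell command python3 -m handwheel 'ROWS' [FORCE]. ROWS is a JSON object of lists of equal length, an entry for each row: "fingers": the closure, from -1 (fully open) to 1 (shut), so that 0 is half open; "offset": the shift along the tool's x, y, z in mm, a list of three; "turn": the turn, a rotation vector about the tool's x, y, z in degrees, a list of three. In form: {"fingers": [fingers, ...], "offset": [[x, y, z], ...], "turn": [[ax, ay, az], ...]}. A call has 1 to 10 rows; each row shifts and turns the commanded pose from where the row before left it, along the tool's axes as they then stand; what a row does not reach is not made up. A row lasts 1/12 s, in which the tool goes at most 41.7 mm and 7.16 degrees, less where a joint would pass 70% of its speed; a pose out of reach is approached as far as the arm can. A call is refused whole if a number of a shift passes 41.7 or a number of a turn 7.16, either way. A call with a gripper value outside its range is refused whole. The fingers move at their own pace and stop on an object; FORCE is the grip in N (left out, the last holds). Time passes only in rows, so rows that do not move let the fingers close. It gives the time, the measured TCP pose, the force and the opening at its end, in the units of the state.
- robot.sense(): the state, without advancing time (a new reading comes with each control period).
- camera(name): name is "scene" or "top" or "wrist"; returns the picture (384x512x3 uint8, red, green, blue); there is no depth.
- get_calibration(name): a dict with "camera_matrix" (3x3 intrinsics, pixels), "world_from_camera" (4x4, takes a point from camera to world coordinates). Camera axes: x right, y up, looking along -z (the intrinsics and any distortion apply to the point x, -y, -z); pixel columns grow to the right and rows downward; lengths in mm; the calibration is good to about 2 mm. A picture is of the moment at which its call begins: read the wrist's pose just before it. get_calibration takes no time and is no camera call; for the wrist camera it gives the pose at the moment of the call.
- job.finish_job(): hands the job in, once; it reports no verdict.
The state is a dict: "clock": time; "qpos": joint angles; "joint_velocities": joint speeds; "tau": joint torques, N m; "eef_pos": TCP position; "tcp_rot": TCP orientation; "contact_force": force on the tool from outside, world axes, zero at the start; "torque": the same for the moment, N m; "opening": opening from 0.0 (shut) to 1.0 (fully open).
Only numpy, scipy, OpenCV 4.12 (cv2) and the standard library are available. Lean on these libraries where they do the work, as an engineer would, in place of code of your own. Each camera call takes 0.05 s, during which the arm holds its last target.

### The job

The handle of the lidded glue pan sticks out over the front of the hot plate, where a sleeve will catch it. Swing the handle inward, anticlockwise seen from above, with the pan staying flat in its ring of lugs, until the red catch of the keeper snaps shut behind it and holds it against the black buffer; press gently and never drive the buffer to its end. Leave the mug and the grease pot where they stand, and let go of the handle.

Things in the scene. Friction and masses are not known exactly. Their poses are not given: they have to be found in the camera images.
- hob: Grey bench hot plate, fixed, top face 35 mm above the bench. Origin: on the bench under the centre of the pan's ring. -x: front with two black knobs, nearest the robot; y left, z up. Case spans x -105..145, y -205..165 mm. A keeper for the handle stands on its right (-y) side, 145 to 218 mm from the ring centre, up to 70 mm above the plate; its bearing varies and is not given: see it or feel for it.
- ring (a point): Centre of the pan's ring, on the top face of the hot plate. Six steel lugs, 8 mm thick, 13 mm high, on a 63.5 mm radius keep the pan centred with 1.5 mm play; it can turn in them. When caught by the keeper, the handle has turned 61 to 99 degrees anticlockwise, seen from above, from pointing along the hot plate's -x.
- pan: Bright metal lidded pan, 116 mm across, 60 mm high (79 with its black lid knob), 0.65 to 0.95 kg, loose, in the ring. Origin: centre of its underside, z up. Handle along its own -x, axis 52 mm above the underside: black round grip 16 mm thick, 83 to 190 mm from the pan's centre; 44 mm free height under it. A push of about 1 to 4 N, 110 mm from the centre, turns the pan.
- handle (a point): Point on the axis of the pan's black grip, 120 mm from the pan's centre, 52 mm above the pan's underside. At the start it points roughly to the hot plate's front.
- pawl (a joint): Red sprung catch of the keeper, on a vertical hinge, at the near side of where the handle's end comes to lie; value in rad: 0 shut, up to 0.7 pushed aside. The handle's end pushes it aside (to about 0.37 rad) as it swings past; catch and buffer together need 10 to 15 N at 110 mm from the pan centre; it then snaps back to 0 behind the handle, which cannot swing back.
- buffer (a joint): Black sprung buffer on the keeper's yellow post; how far the handle has pressed it in, in m: 0 free, 0.014 at its end (past 0.012 counts as driven to its end). 350 N/m, 0.7 N preload, meets the handle 165 mm from the pan's centre. The catch snaps in when the buffer is in by about 5 to 7 mm; the caught handle keeps it in by 2 mm or more.
- tin_mug: Dark tin mug, 79 mm across, 80 mm high, loose, standing on the back left of the hot plate; origin: centre of its underside. A neighbour to leave alone.
- grease_pot: Brown stoneware pot, 88 mm across, 56 mm high, loose, standing on the back right of the hot plate beyond the keeper; origin: centre of its underside. A neighbour to leave alone.

How it is judged (in metres and radians):
At the end, for the whole second after the job is handed in: The handle lies caught in the keeper: the buffer is held in by more than 1 mm (less than 12) while the red catch is shut (under 0.08 rad) behind the handle; the pan stands flat (under 0.05 rad) within 5 mm of its ring's centre and at rest; mug and grease pot are within 15 mm of where they stood (value of joint pawl below 0.08 rad and value of joint buffer between 0.001 and 0.012 m and horizontal distance between pan and ring below 0.005 m and angle between pan's own z axis and vertical below 0.05 rad and height (world z) of pan below 0.039 m and linear speed of pan below 0.01 m/s and distance of each of tin_mug, grease_pot from where it was at the start of the episode below 0.015 m); the robot touches nothing.
It fails at once if the buffer is driven to its end (pressed in more than 12 mm) (value of joint buffer above 0.012 m).
It fails at once if the pan leaves its ring: lifted or shifted more than 12 mm, or tipped more than 0.2 rad (distance between pan and ring above 0.012 m or angle between pan's own z axis and vertical above 0.2 rad).
It fails at once if the mug is shifted or lifted more than 15 mm (distance of tin_mug from where it was at the start of the episode above 0.015 m).
It fails at once if the grease pot is shifted or lifted more than 15 mm (distance of grease_pot from where it was at the start of the episode above 0.015 m).
It also fails if it takes over 70 s, if anything falls off the work surface, if the arm or the gripper's body presses on something with over 40 N, if the wrist force passes 120 N, or if a joint passes its speed limit or range.

## Working session

There is one attempt and no reset: what is moved stays moved. The work goes in short steps, Python scripts to look and compute and a shell command to move; the robot and the scene stay as the last step left them, time stands still between calls to the robot, and variables do not carry over. Pictures are saved under pics/ and viewed, and the job is handed in when it is done.

```bash
ls; mkdir -p pics; python3 - <<'E'
from station import robot,camera,get_calibration
import cv2
print(robot.sense(), robot.tcp_to_grasp)
for n in ["scene","top","wrist"]:
    c=get_calibration(n);print(n,c)
    cv2.imwrite(f"pics/{n}0.png",camera(n)[:,:,::-1])
E
```

```text
pics
{'clock': 0.0, 'qpos': array([ 1.13137434e+00,  3.51208313e-01,  1.65243180e+00,  1.28984980e-06,
        1.13913181e+00, -8.45916004e-02]), 'joint_velocities': array([-0.0003091 ,  0.00269607, -0.00088143, -0.00178529, -0.00141101,
        0.00068937]), 'tau': array([ 1.21098714e-03, -4.97329116e+01, -2.85253501e+01,  6.98574423e-02,
        2.57550320e-02, -1.13343488e-04]), 'eef_pos': array([190.8953246 , 515.40129383, 196.41381996]), 'tcp_rot': array([-3.14041770e+00, -1.00803807e-04,  2.78676167e+00]), 'contact_force': array([ 0.44402577, -0.15942669,  0.27836685]), 'torque': array([ 0.00789171,  0.00424595, -0.02014268]), 'opening': 1.000237528006897} 18.8
scene {'camera_matrix': array([[384.60355511,   0.        , 262.12929805],
       [  0.        , 384.60355511, 190.88686638],
       [  0.        ,   0.        ,   1.        ]]), 'world_from_camera': array([[ 6.82086026e-01,  3.53030064e-01, -6.40412701e-01,
         3.45568139e+01],
       [-7.31095003e-01,  3.48469115e-01, -5.86574268e-01,
        -6.21789927e+02],
       [ 1.60856960e-02,  8.68296637e-01,  4.95784430e
[... 499 characters left out ...]
686105e-02,  5.31532126e-02,  9.98281621e-01,
         9.18189400e+02],
       [ 0.00000000e+00,  0.00000000e+00,  0.00000000e+00,
         1.00000000e+00]])}
wrist {'camera_matrix': array([[277.1186575 ,   0.        , 260.9595935 ],
       [  0.        , 277.1186575 , 188.93820956],
       [  0.        ,   0.        ,   1.        ]]), 'world_from_camera': array([[ 3.47467668e-01, -8.95765074e-01, -2.77256473e-01,
         1.13198661e+02],
       [ 9.37690459e-01,  3.31401029e-01,  1.04450761e-01,
         5.45057578e+02],
       [-1.68026317e-03, -2.96274012e-01,  9.55101506e-01,
         3.85447556e+02],
       [ 0.00000000e+00,  0.00000000e+00,  0.00000000e+00,
         1.00000000e+00]])}
```

View pics/scene0.png

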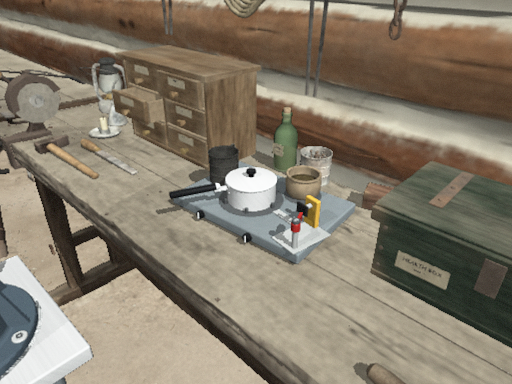

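View pics/top0.png

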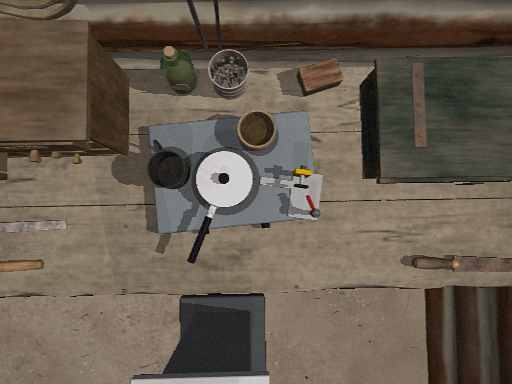

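The top view shows the pan at about (224,179) and the grip running from (210,215) to (192,261). The keeper is at about (305,190), with its yellow post at (303,172) and red catch at (311,203). I'll zoom in and compute positions.

```bash
cat > h.py <<'E'
import numpy as np
from station import get_calibration
def pix2w(n,u,v,z,c=None):
    c=c or get_calibration(n);K=c['camera_matrix'];T=c['world_from_camera']
    d=np.linalg.inv(K)@[u,v,1];d=T[:3,:3]@[d[0],-d[1],-d[2]];o=T[:3,3]
    return o+d*(z-o[2])/d[2]
def w2pix(n,p,c=None):
    c=c or get_calibration(n);K=c['camera_matrix'];T=c['world_from_camera']
    q=T[:3,:3].T@(np.array(p)-T[:3,3]);q=K@[q[0],-q[1],-q[2]];return q[:2]/q[2]
E
python3 - <<'E'
import cv2
from h import *
t=cv2.imread('pics/top0.png');s=cv2.imread('pics/scene0.png')
cv2.imwrite('pics/topz.png',cv2.resize(t[100:275,140:335],None,fx=4,fy=4,interpolation=cv2.INTER_CUBIC)[:600])
cv2.imwrite('pics/topz.png',cv2.resize(t[100:250,140:335],None,fx=4,fy=4,interpolation=cv2.INTER_CUBIC))
cv2.imwrite('pics/scz.png',cv2.resize(s[140:265,165:360],None,fx=4,fy=4,interpolation=cv2.INTER_CUBIC))
for n,u,v,z in [('knob',224,178.5,114),('gripin',210,216,87),('gripend',192,261,87),('hobTL',150,125,35),('hobTR',308,111,35),('hobBL',159,232,35),('post',303,172,105),('hinge',315,213,80)]:
    print(n,pix2w('top',u,v,z).round(1))
E
```

```text
knob [596.9 -70.4 114. ]
gripin [519.6 -37.9  87. ]
gripend [425.6   1.1  87. ]
hobTL [728.3 101.1  35. ]
hobTR [ 756.2 -261.1   35. ]
hobBL [485.1  81.9  35. ]
post [ 608.6 -236.   105. ]
hinge [ 521.7 -263.4   80. ]
```

View pics/topz.png

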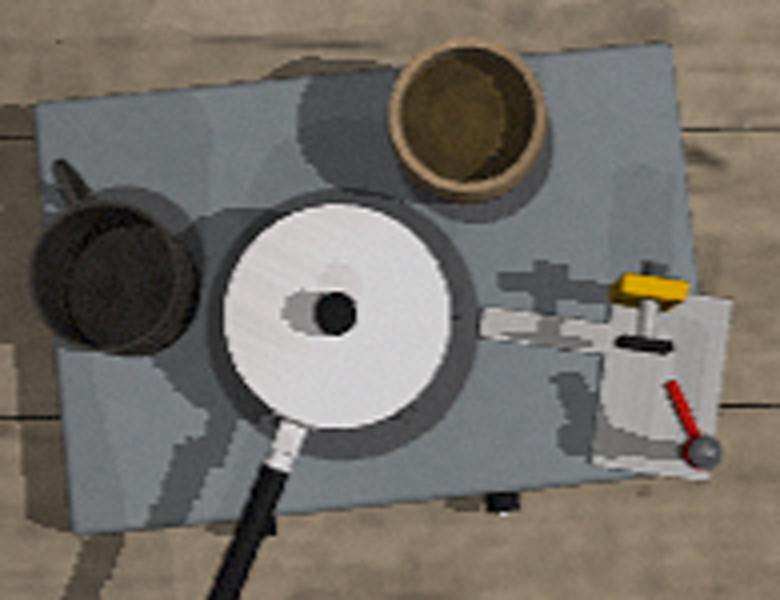

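View pics/scz.png

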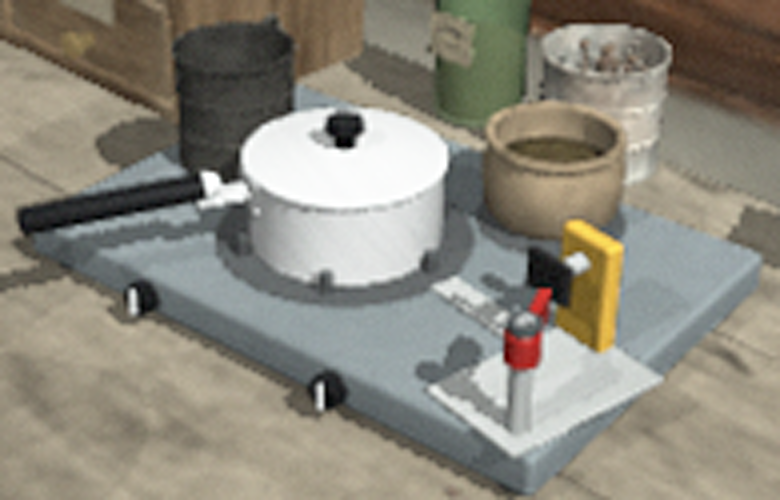

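```bash
python3 -m handwheel '{"fingers":[1,1,1,1,1,1,1,1,1,1],"offset":[[-10,-8,0],[-25,-20,0],[-31,-24,0],[-31,-24,0],[-31,-24,0],[-31,-24,0],[-31,-24,0],[-31,-24,0],[-31,-24,0],[-31,-24,0]],"turn":[[0,0,0],[0,0,0],[0,0,0],[0,0,0],[0,0,0],[0,0,0],[0,0,0],[0,0,0],[0,0,0],[0,0,0]]}' 20
python3 - <<'E'
from h import *
for n,u,v,z in [('mug',166,167,115),('grease',257,130,91),('buffer',301,186.3,87),('pawltip',307.5,195.5,87),('hinge',315.5,212.5,95)]:
    p=pix2w('top',u,v,z);d=p[:2]-[597,-70.4];print(n,p.round(1),np.hypot(*d).round(1),np.degrees(np.arctan2(d[1],d[0])).round(1))
E
```

```text
clock: 0.98
eef_pos: [380.3, 208.6, 197.0]
tcp_rot: [3.142, 0.0, 2.787]
contact_force: [0.7, 0.8, -0.1]
opening: 0.33
mug [622.6  48.7 115. ] 121.8 77.9
grease [ 702.1 -141.2   91. ] 126.7 -34.0
buffer [ 579.6 -233.5   87. ] 164.1 -96.1
pawltip [ 559.6 -247.    87. ] 180.6 -102.0
hinge [ 522.9 -261.9   95. ] 205.3 -111.1
```

```bash
python3 -m handwheel '{"fingers":[1,1,1,1,1,1,1,1,1,1],"offset":[[-30,-23,0],[-30,-23,0],[-30,-23,0],[-30,-23,0],[-30,-23,0],[-20,-14,0],[-12,-7,0],[0,0,0],[0,0,0],[0,0,0]],"turn":[[0,0,0],[0,0,0],[0,0,0],[0,0,0],[0,0,0],[0,0,0],[0,0,3],[0,0,7],[0,0,7],[0,0,7]]}'
python3 -m handwheel '{"fingers":[1,1,1,1,1,1,1,1,1,1],"offset":[[0,0,0],[0,0,0],[0,0,0],[0,0,0],[0,0,0],[0,0,0],[0,0,0],[0,0,0],[0,0,0],[0,0,0]],"turn":[[0,0,7],[0,0,7],[0,0,7],[0,0,7],[0,0,7],[0,0,7],[0,0,7],[0,0,7],[0,0,7],[0,0,7]]}'
python3 -m handwheel '{"fingers":[1,1,1,1,1,1,1,1,1,1],"offset":[[0,0,0],[0,0,0],[0,0,0],[0,0,0],[0,0,0],[0,0,0],[0,0,0],[0,0,0],[0,0,0],[0,0,0]],"turn":[[0,0,7],[0,0,7],[0,0,7],[0,0,7],[0,0,7],[0,0,7],[0,0,7],[0,0,7],[0,0,7],[0,0,7]]}'
```

```text
clock: 1.82
eef_pos: [502.9, 19.4, 196.7]
tcp_rot: [-3.141, -0.0, 2.361]
contact_force: [0.3, 0.2, -0.5]
opening: 0.007
clock: 2.65
eef_pos: [502.8, 19.7, 196.8]
tcp_rot: [-3.141, 0.0, 1.14]
contact_force: [-0.1, 0.7, 0.8]
opening: 0.004
clock: 3.48
eef_pos: [502.8, 19.7, 196.8]
tcp_rot: [3.141, 0.0, -0.082]
contact_force: [0.9, 0.0, 0.2]
opening: 0.005
```

```bash
python3 -m handwheel '{"fingers":[1,1,1,1,1,1,1,1,1,1],"offset":[[0,0,0],[0,0,0],[0,0,0],[0,0,20],[0,0,20],[0,0,20],[0,0,10],[0,0,0],[0,0,0],[0,0,0]],"turn":[[0,0,6],[0,0,6],[0,0,6],[0,0,0],[0,0,0],[0,0,0],[0,0,0],[0,0,0],[0,0,0],[0,0,0]]}'
python3 - <<'E'
from station import *
import cv2
cv2.imwrite("pics/w1.png",camera("wrist")[:,:,::-1])
cv2.imwrite("pics/t1.png",camera("top")[:,:,::-1])
E
```

```text
clock: 4.32
eef_pos: [503.9, 20.2, 128.0]
tcp_rot: [-3.141, -0.001, -0.39]
contact_force: [-0.1, -0.2, 0.3]
opening: 0.006
```

View pics/w1.png

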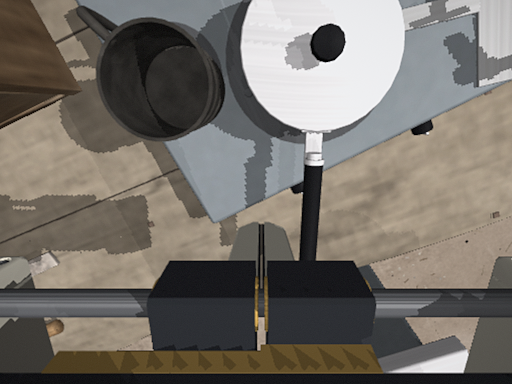

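View pics/t1.png

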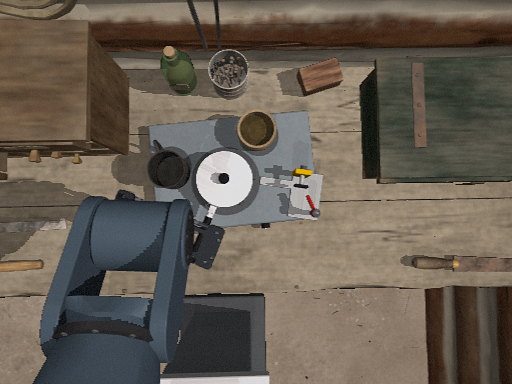

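```bash
python3 -m handwheel '{"fingers":[1,1,1,1,1,1,1,1,1,1],"offset":[[0,0,15],[0,0,20],[0,0,15],[0,0,6],[0,4,0],[0,4,0],[0,4,0],[0,2,0],[0,0,0],[0,0,0]],"turn":[[0,0,0],[0,0,0],[0,0,0],[0,0,0],[0,0,0],[0,0,0],[0,0,0],[0,0,0],[0,0,0],[0,0,0]]}'
python3 - <<'E'
from station import *
import cv2
cv2.imwrite("pics/w2.png",camera("wrist")[:,:,::-1])
E
```

```text
clock: 5.25
eef_pos: [498.4, 7.2, 71.5]
tcp_rot: [-3.141, -0.001, -0.39]
contact_force: [-0.1, 0.2, 0.0]
opening: 0.006
```

View pics/w2.png

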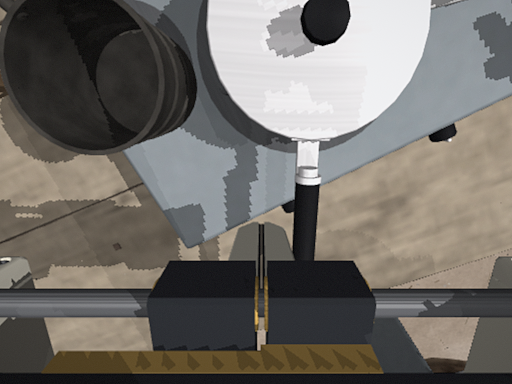

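```bash
python3 -m handwheel '{"fingers":[1,1,1,1,1,1,1,1],"offset":[[0,2,0],[0,2,0],[0,2,0],[0,2,0],[0,1,0],[0,1,0],[0,1,0],[0,1,0]],"turn":[[0,0,0],[0,0,0],[0,0,0],[0,0,0],[0,0,0],[0,0,0],[0,0,0],[0,0,0]]}'
python3 - <<'E'
from station import *
import cv2
cv2.imwrite("pics/w3.png",camera("wrist")[:,:,::-1])
E
```

```text
clock: 5.97
eef_pos: [493.5, -3.8, 70.9]
tcp_rot: [-3.142, 0.0, -0.39]
contact_force: [-0.2, 0.5, 0.1]
opening: 0.006
```

View pics/w3.png

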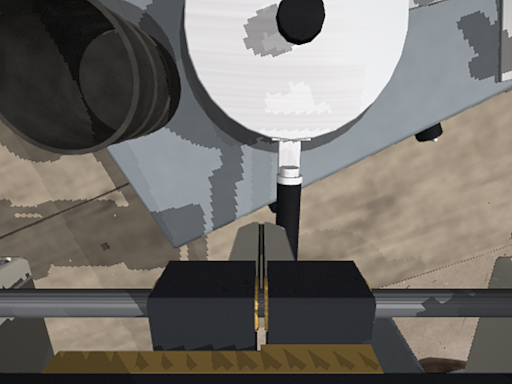

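```bash
python3 -m handwheel '{"fingers":[1,1,1,1,1,1,1,1],"offset":[[0,2,0],[0,2,0],[-0.5,3,0],[-0.8,4.2,0],[-0.8,4.2,0],[-0.8,4.2,0],[-0.8,4.2,0],[-0.8,4.2,0]],"turn":[[0,0,0],[0,0,0],[0,0,-1],[0,0,-2],[0,0,-2],[0,0,-2],[0,0,-2],[0,0,-2]]}'
python3 - <<'E'
from station import *
import cv2
cv2.imwrite("pics/w4.png",camera("wrist")[:,:,::-1])
E
```

```text
clock: 6.68
eef_pos: [480.6, -29.0, 71.1]
tcp_rot: [-3.141, -0.001, -0.195]
contact_force: [1.5, 2.7, 1.5]
opening: 0.004
```

View pics/w4.png

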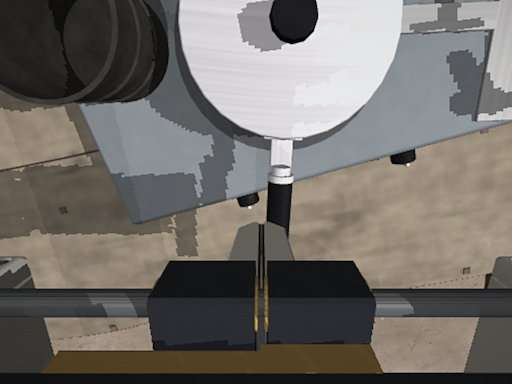

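```bash
python3 -m handwheel '{"fingers":[1,1,1,1,1,1,1,1,1,1],"offset":[[-0.8,5.3,0],[-0.8,5.3,0],[-0.8,5.3,0],[-0.8,5.3,0],[-0.8,5.3,0],[-0.8,5.3,0],[-0.8,5.3,0],[-0.8,5.3,0],[-0.8,5.3,0],[-0.8,5.3,0]],"turn":[[0,0,-2.5],[0,0,-2.5],[0,0,-2.5],[0,0,-2.5],[0,0,-2.5],[0,0,-2.5],[0,0,-2.5],[0,0,-2.5],[0,0,-2.5],[0,0,-2.5]]}'
cat > st.py <<'E'
from station import *
from h import *
import cv2,sys
s=robot.sense();p=s['eef_pos'];psi=s['tcp_rot'][2];r=p[:2]-[597,-70.4]
ex=np.array([np.cos(psi),np.sin(psi)]);ey=np.array([np.sin(psi),-np.cos(psi)])
f=s['contact_force'];print('phi',np.degrees(psi)+180,'radial',-r@ex,'behind',-r@ey,'z',p[2],'F_y',f[:2]@ey,'F_x',f[:2]@ex,'Fz',f[2],'clk',s['clock'])
print('tcp azimuth',np.degrees(np.arctan2(r[1],r[0]))%360)
if len(sys.argv)>1:
    cv2.imwrite(f"pics/w{sys.argv[1]}.png",camera("wrist")[:,:,::-1])
E
python3 st.py 5
```

```text
clock: 7.57
eef_pos: [473.0, -81.2, 71.4]
tcp_rot: [-3.141, -0.002, 0.24]
contact_force: [2.5, 5.9, 3.8]
opening: 0.01
phi 193.7630461419036 radial 122.97996255416354 behind 19.042032922728286 z 71.37208036329388 F_y -5.1711157526508265 F_x 3.7960264752664377 Fz 3.7721818789861232 clk 7.5667
tcp azimuth 184.9613495552365
```

View pics/w5.png

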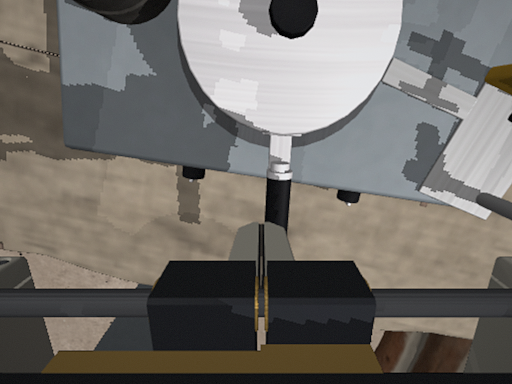

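```bash
python3 -m handwheel '{"fingers":[1,1,1,1,1,1,1,1,1,1],"offset":[[-0.6,5.3,0],[-0.6,5.3,0],[-0.6,5.3,0],[-0.6,5.3,0],[-0.6,5.3,0],[-0.6,5.3,0],[-0.6,5.3,0],[-0.6,5.3,0],[-0.6,5.3,0],[-0.6,5.3,0]],"turn":[[0,0,-2.5],[0,0,-2.5],[0,0,-2.5],[0,0,-2.5],[0,0,-2.5],[0,0,-2.5],[0,0,-2.5],[0,0,-2.5],[0,0,-2.5],[0,0,-2.5]]}'
python3 st.py 6
```

```text
clock: 8.45
eef_pos: [488.8, -131.0, 71.0]
tcp_rot: [-3.14, -0.0, 0.676]
contact_force: [-1.3, 6.0, 4.3]
opening: 0.004
phi 218.724007673707 radial 122.32826304637108 behind 20.39243304891526 z 71.00125450597533 F_y -5.5207633078486875 F_x 2.7026309534994786 Fz 4.28153972718005 clk 8.45
tcp azimuth 209.25968523437444
```

View pics/w6.png

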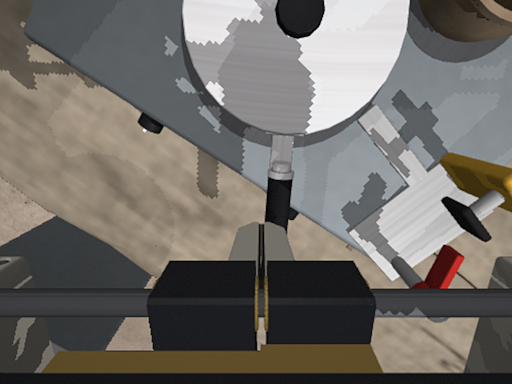

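```bash
python3 -m handwheel '{"fingers":[1,1,1,1,1,1,1,1],"offset":[[-0.6,5.3,0],[-0.6,5.3,0],[-0.6,5.3,0],[-0.6,5.3,0],[-0.6,5.3,0],[-0.6,5.3,0],[-0.6,5.3,0],[-0.4,3.2,0]],"turn":[[0,0,-2.5],[0,0,-2.5],[0,0,-2.5],[0,0,-2.5],[0,0,-2.5],[0,0,-2.5],[0,0,-2.5],[0,0,-1.5]]}'
python3 st.py 7
```

```text
clock: 9.17
eef_pos: [514.6, -162.0, 70.9]
tcp_rot: [-3.139, 0.0, 1.007]
contact_force: [-4.6, 3.4, 6.2]
opening: 0.006
phi 237.7008289961834 radial 121.43171920457797 behind 20.682916241978532 z 70.92507547355257 F_y -5.681602540149261 F_x 0.39569598790231086 Fz 6.238026654058805 clk 9.1667
tcp azimuth 228.03465965760242
```

View pics/w7.png

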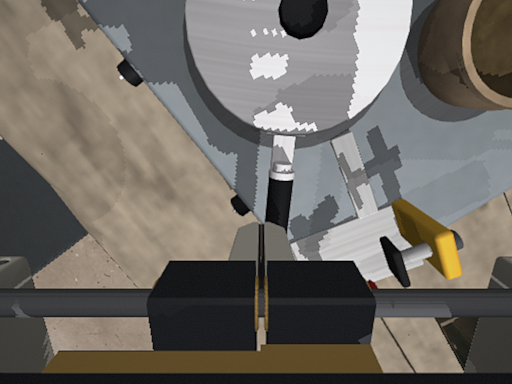

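```bash
python3 -m handwheel '{"fingers":[1,1,1],"offset":[[0,-4,0],[0,0,0],[0,0,0]],"turn":[[0,0,0],[0,0,0],[0,0,0]]}'
python3 st.py 8
python3 - <<'E'
from station import *
import cv2
s=camera("scene")[:,:,::-1]
cv2.imwrite("pics/s8.png",cv2.resize(s[110:285,145:380],None,fx=3.4,fy=3.4,interpolation=cv2.INTER_CUBIC))
E
```

```text
clock: 9.47
eef_pos: [511.6, -160.0, 70.8]
tcp_rot: [-3.141, 0.0, 1.006]
contact_force: [0.0, 0.1, 0.6]
opening: 0.005
phi 237.62226534405426 radial 121.39996996567963 behind 24.194496486415392 z 70.7964463186537 F_y -0.027887583513365163 F_x 0.09070330020475466 Fz 0.5776133121873895 clk 9.4667
tcp azimuth 226.35113744404194
```

View pics/s8.png

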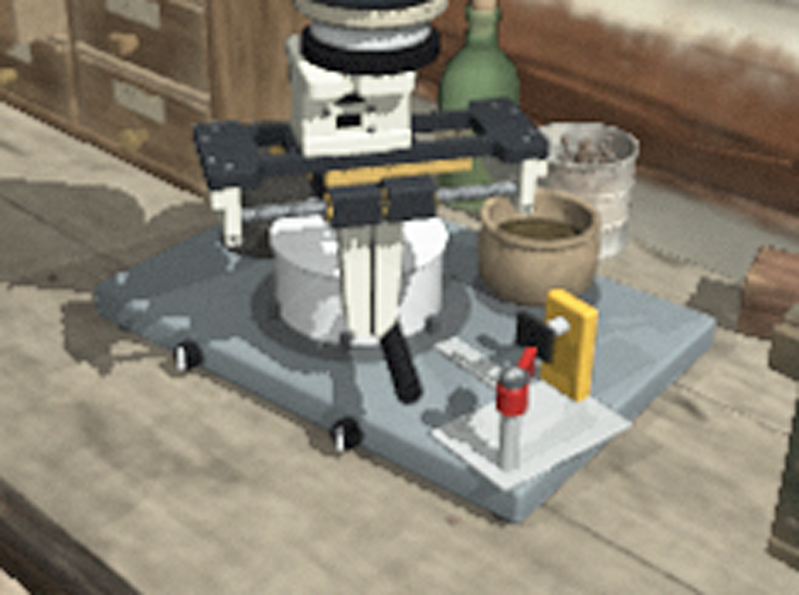

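View pics/w8.png

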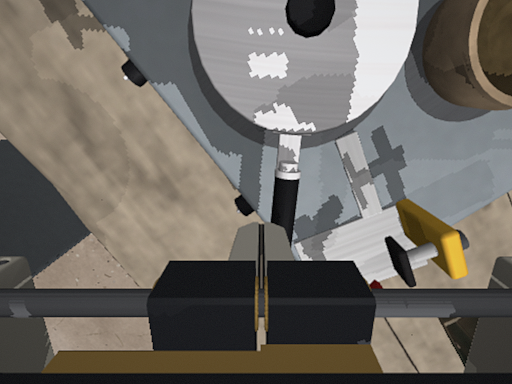

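```bash
python3 -m handwheel '{"fingers":[1,1,1],"offset":[[0,2,0],[0,2,0],[-0.1,1,0]],"turn":[[0,0,0],[0,0,0],[0,0,-0.5]]}'
python3 st.py
python3 -m handwheel '{"fingers":[1,1],"offset":[[-0.2,2,0],[-0.2,2,0]],"turn":[[0,0,-1],[0,0,-1]]}'
python3 st.py
python3 -m handwheel '{"fingers":[1,1],"offset":[[-0.2,2,0],[-0.2,2,0]],"turn":[[0,0,-1],[0,0,-1]]}'
python3 st.py
python3 -m handwheel '{"fingers":[1],"offset":[[0,0,0]],"turn":[[0,0,0]]}'
python3 st.py
```

```text
clock: 9.82
eef_pos: [516.0, -163.0, 70.8]
tcp_rot: [-3.141, 0.0, 1.015]
contact_force: [-1.6, 0.8, 0.7]
opening: 0.005
phi 238.1675964026521 radial 121.38454780576218 behind 19.967530761049808 z 70.82283449494646 F_y -1.8137853074309067 F_x -0.174366934984544 Fz 0.7385494995995466 clk 9.8167
tcp azimuth 228.82620665344342
clock: 9.98
eef_pos: [519.3, -165.4, 70.8]
tcp_rot: [-3.141, 0.0, 1.052]
contact_force: [-2.6, 0.7, 1.3]
opening: 0.004
phi 240.27573309116147 radial 121.07198748195461 behind 20.37694832417528 z 70.83868689970326 F_y -2.6179757429825528 F_x -0.7284336256170597 Fz 1.2793926752742415 clk 9.9833
tcp azimuth 230.7221360271539
clock: 10.15
eef_pos: [522.7, -167.8, 70.9]
tcp_rot: [-3.141, 0.0, 1.087]
contact_force: [-1.5, 0.7, 0.8]
opening: 0.008
phi 242.27845713778754 radial 120.78528966408584 behind 20.47921881870348 z 70.86577809790742 F_y -1.6279120677093528 F_x -0.10923646168480862 Fz 0.780994064077934 clk 10.15
tcp azimuth 232.6554389415486
clock: 10.23
eef_pos: [523.0, -167.9, 70.9]
tcp_rot: [3.141, -0.0, 1.087]
contact_force: [-1.6, -0.5, 0.7]
opening: 0.005
phi 242.25759694967763 radial 120.76931588241331 behind 20.130406501322522 z 70.93171457683555 F_y -1.2458748998239586 F_x -1.1713614318537773 Fz 0.6981004358958567 clk 10.2333
tcp azimuth 232.79426513649582
```

```bash
python3 -m handwheel '{"fingers":[1,1,1,1,1,1],"offset":[[-0.3,2.1,0],[-0.3,2.1,0],[-0.3,2.1,0],[-0.3,2.1,0],[-0.3,2.1,0],[-0.3,2.1,0]],"turn":[[0,0,-1],[0,0,-1],[0,0,-1],[0,0,-1],[0,0,-1],[0,0,-1]]}'
python3 st.py 9
python3 - <<'E'
from station import *
import cv2
s=camera("scene")[:,:,::-1]
cv2.imwrite("pics/s9.png",cv2.resize(s[150:275,215:360],None,fx=4.5,fy=4.5,interpolation=cv2.INTER_CUBIC))
E
```

```text
clock: 10.73
eef_pos: [533.4, -174.8, 70.9]
tcp_rot: [-3.142, -0.0, 1.192]
contact_force: [-1.9, -0.0, -0.1]
opening: 0.009
phi 248.27380824840375 radial 120.50473329036151 behind 20.464937989433107 z 70.91453327249312 F_y -1.724624579142169 F_x -0.701133278477846 Fz -0.12666540091375822 clk 10.7333
tcp azimuth 238.6354059047817
```

View pics/s9.png

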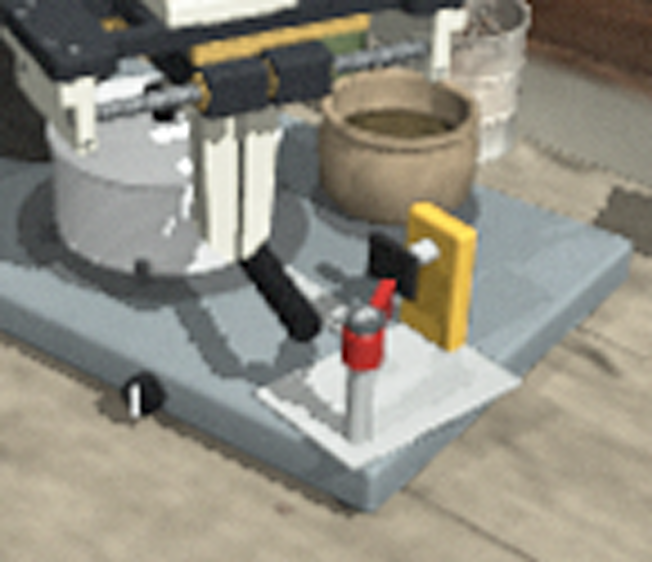

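View pics/w9.png

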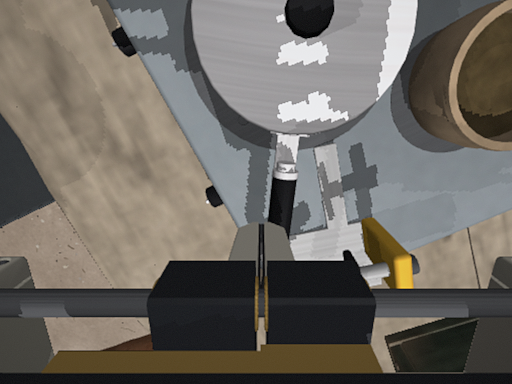

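```bash
python3 -m handwheel '{"fingers":[1,1,1,1],"offset":[[-0.3,2.1,0],[-0.2,1.6,0],[-0.1,1,0],[-0.1,1,0]],"turn":[[0,0,-1],[0,0,-0.8],[0,0,-0.5],[0,0,-0.5]]}'
python3 st.py
python3 -m handwheel '{"fingers":[1,1],"offset":[[-0.1,1,0],[-0.1,1,0]],"turn":[[0,0,-0.5],[0,0,-0.5]]}'
python3 st.py
python3 -m handwheel '{"fingers":[1,1],"offset":[[-0.1,1,0],[-0.1,1,0]],"turn":[[0,0,-0.5],[0,0,-0.5]]}'
python3 st.py
cat > sc.py <<'E'
from station import *
import cv2,sys
s=camera("scene")[:,:,::-1]
cv2.imwrite(f"pics/s{sys.argv[1]}.png",cv2.resize(s[175:265,255:345],None,fx=6,fy=6,interpolation=cv2.INTER_CUBIC))
E
python3 sc.py 10
```

```text
clock: 11.17
eef_pos: [538.2, -177.5, 70.9]
tcp_rot: [-3.141, 0.0, 1.24]
contact_force: [-4.6, -0.7, 1.4]
opening: 0.005
phi 251.02800371993627 radial 120.37375754285407 behind 20.822973335221825 z 70.88973905426177 F_y -4.147827637805399 F_x -2.170182202412383 Fz 1.3513098585890022 clk 11.1667
tcp azimuth 241.2137618389466
clock: 11.33
eef_pos: [540.0, -178.3, 70.9]
tcp_rot: [-3.141, 0.0, 1.257]
contact_force: [-4.4, -0.9, 1.5]
opening: 0.008
phi 252.0150204649742 radial 120.25343015467043 behind 20.915933235955347 z 70.94521378017194 F_y -3.9003745785719444 F_x -2.2450381803027137 Fz 1.4578684416825067 clk 11.3333
tcp azimuth 242.14815298304796
clock: 11.5
eef_pos: [542.0, -179.1, 71.0]
tcp_rot: [-3.142, 0.0, 1.274]
contact_force: [-3.8, -1.9, 2.1]
opening: 0.005
phi 253.01945388063166 radial 120.03012331565513 behind 20.885864909614018 z 70.98306895611492 F_y -3.084551269744658 F_x -2.908564976276973 Fz 2.098579523753931 clk 11.5
tcp azimuth 243.14852217814388
```

View pics/s10.png

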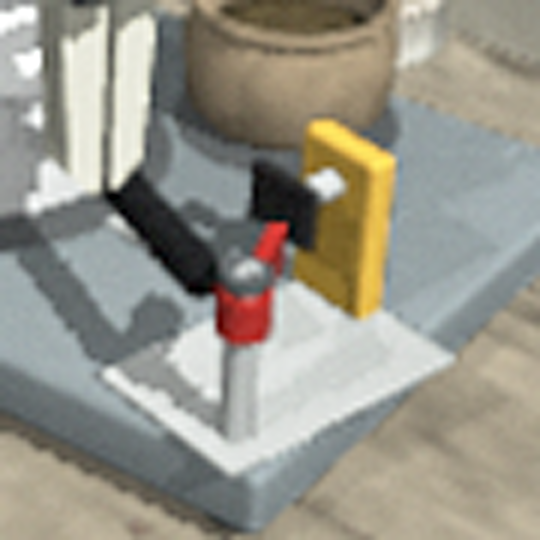

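```bash
for i in 1; do python3 -m handwheel '{"fingers":[1,1],"offset":[[-0.3,1,0],[-0.3,1,0]],"turn":[[0,0,-0.5],[0,0,-0.5]]}'; done
python3 st.py
python3 -m handwheel '{"fingers":[1,1],"offset":[[-0.3,1,0],[-0.3,1,0]],"turn":[[0,0,-0.5],[0,0,-0.5]]}'
python3 st.py
python3 sc.py 11
```

```text
clock: 11.72
eef_pos: [543.8, -180.1, 71.0]
tcp_rot: [3.141, -0.0, 1.292]
contact_force: [-2.3, 0.7, 1.9]
opening: 0.001
phi 254.0145135505956 radial 120.13146473566648 behind 20.902534060729966 z 70.98289243965796 F_y -2.379956007009707 F_x 0.009778283486579189 Fz 1.9293863940257268 clk 11.7167
tcp azimuth 244.1440284714863
clock: 11.88
eef_pos: [545.7, -181.2, 71.0]
tcp_rot: [3.141, -0.0, 1.309]
contact_force: [-2.3, 0.6, 1.6]
opening: 0.007
phi 255.0186910756877 radial 120.3297244912705 behind 20.908051921937137 z 70.99379700708485 F_y -2.3488610510756183 F_x -0.04128623117137412 Fz 1.5563125857292341 clk 11.8833
tcp azimuth 245.16159950035168
```

View pics/s11.png

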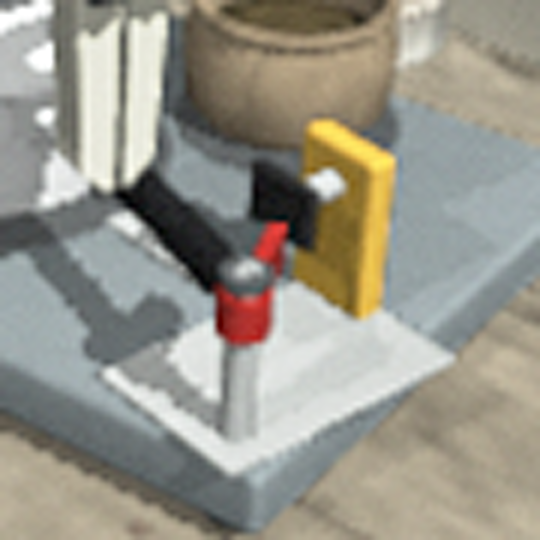

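```bash
python3 -m handwheel '{"fingers":[1,1],"offset":[[-0.2,1,0],[-0.2,1,0]],"turn":[[0,0,-0.5],[0,0,-0.5]]}'
python3 st.py
python3 -m handwheel '{"fingers":[1,1],"offset":[[-0.2,0.8,0],[-0.2,0.8,0]],"turn":[[0,0,-0.4],[0,0,-0.4]]}'
python3 st.py
python3 sc.py 12
```

```text
clock: 12.1
eef_pos: [547.4, -182.1, 71.0]
tcp_rot: [3.141, -0.0, 1.327]
contact_force: [-1.8, 0.6, 2.3]
opening: 0.007
phi 256.02155596125834 radial 120.37334001821972 behind 21.112585073793195 z 70.98533577125521 F_y -1.8373137142291684 F_x 0.1315328447192055 Fz 2.31483076754142 clk 12.1
tcp azimuth 246.073489701318
clock: 12.27
eef_pos: [548.8, -182.8, 70.9]
tcp_rot: [-3.141, -0.0, 1.341]
contact_force: [-2.7, 0.8, 4.0]
opening: 0.004
phi 256.8139884155614 radial 120.47551945846438 behind 21.276831918727513 z 70.94486045821243 F_y -2.8413557351678995 F_x 0.13824881871314235 Fz 4.003215344628369 clk 12.2667
tcp azimuth 246.79842355404173
```

View pics/s12.png

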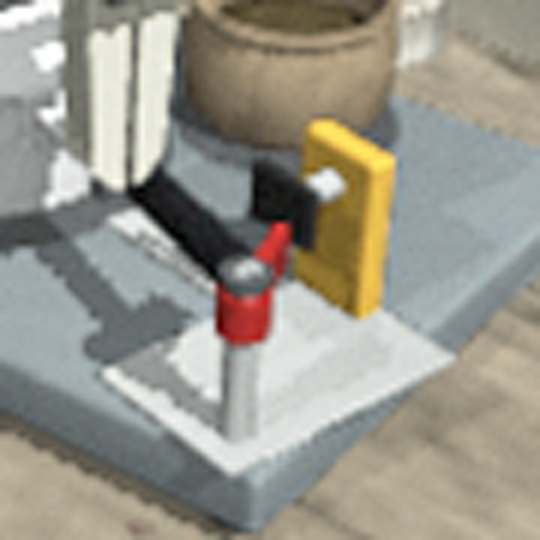

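```bash
python3 -m handwheel '{"fingers":[1],"offset":[[0,0,-0.4]],"turn":[[0,0,0]]}'
python3 st.py
python3 -m handwheel '{"fingers":[1],"offset":[[0,0,-0.3]],"turn":[[0,0,0]]}'
python3 st.py 12
```

```text
clock: 12.4
eef_pos: [548.9, -182.9, 71.2]
tcp_rot: [3.141, -0.0, 1.34]
contact_force: [-1.4, 0.1, 0.5]
opening: 0.006
phi 256.77744097420384 radial 120.53195795194043 behind 21.135755045008146 z 71.2370323517334 F_y -1.3468716596545045 F_x -0.2438218544205312 Fz 0.518101086301981 clk 12.4
tcp azimuth 246.83151937084764
clock: 12.48
eef_pos: [549.0, -183.0, 71.6]
tcp_rot: [3.141, 0.0, 1.34]
contact_force: [0.4, 0.2, 0.9]
opening: 0.005
phi 256.76663843273457 radial 120.55572868134783 behind 20.935932649563632 z 71.62568595062666 F_y 0.4019923747404094 F_x 0.2559024524538324 Fz 0.8931712893062055 clk 12.4833
tcp azimuth 246.91480106031707
```

View pics/w12.png

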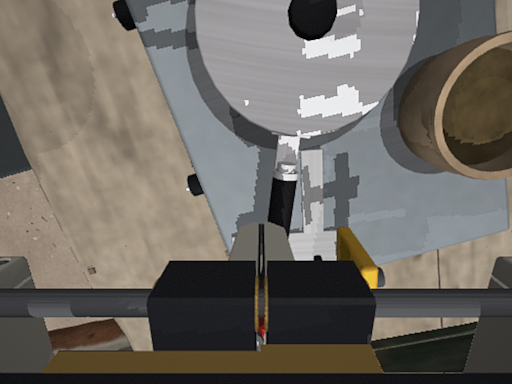

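```bash
python3 - <<'E'
from h import *
for n,u,v,z in [('knob',312,12,112),('neck',289,140,87),('gripin',287,178,87),('grip',280,222,87)]:
    p=pix2w('wrist',u,v,z);d=p[:2]-[597,-70.4];print(n,p.round(1),np.hypot(*d).round(1),np.degrees(np.arctan2(d[1],d[0]))%360)
E
python3 st.py
```

```text
knob [600.7 -67.5 112. ] 4.7 38.03189999897368
neck [ 580.  -127.2   87. ] 59.2 253.31904464782218
gripin [ 573.8 -150.8   87. ] 83.7 253.9415398186575
grip [ 562.9 -180.2   87. ] 114.9 252.75813563352375
phi 256.76366932660676 radial 120.5778268250701 behind 20.848423805039083 z 71.73061286165652 F_y -0.06644308901696033 F_x 0.0719163674387299 Fz -0.13899268121997796 clk 12.5333
tcp azimuth 246.9539723114978
```

```bash
python3 -m handwheel '{"fingers":[1,1,1,1],"offset":[[0,-2,0],[0,0,0],[0,0,0],[0,1,0]],"turn":[[0,0,2],[0,0,2],[0,0,0],[0,0,0]]}'
python3 st.py
python3 -m handwheel '{"fingers":[1,1],"offset":[[0,1,0],[0,1,0]],"turn":[[0,0,0],[0,0,-0.4]]}'
python3 st.py
python3 -m handwheel '{"fingers":[1,1],"offset":[[-0.2,1,0],[-0.2,1,0]],"turn":[[0,0,-0.5],[0,0,-0.5]]}'
python3 st.py
```

```text
clock: 12.87
eef_pos: [547.9, -182.8, 71.7]
tcp_rot: [3.141, 0.0, 1.271]
contact_force: [-0.0, -0.4, -0.7]
opening: 0.004
phi 252.8306987552861 radial 121.8672052367643 behind 13.763932015278069 z 71.68003913151107 F_y 0.10763180491989953 F_x -0.3828788619153808 Fz -0.6710773758328726 clk 12.8667
tcp azimuth 246.38690218862408
clock: 13.03
eef_pos: [549.9, -183.4, 71.6]
tcp_rot: [3.141, -0.0, 1.278]
contact_force: [-1.5, -0.6, 0.2]
opening: 0.008
phi 253.21648342823488 radial 121.80475457165765 behind 12.499867639392374 z 71.64887758595692 F_y -1.2934987889943859 F_x -1.002508399380515 Fz 0.16969523335782172 clk 13.0333
tcp azimuth 247.35717775224472
clock: 13.2
eef_pos: [551.2, -184.2, 71.6]
tcp_rot: [-3.141, -0.0, 1.296]
contact_force: [-3.5, 1.8, 2.1]
opening: 0.006
phi 254.24580550299365 radial 121.90692017020733 behind 13.173662013610668 z 71.5568555311449 F_y -3.8304341129397885 F_x 0.803808502078857 Fz 2.0735957611171028 clk 13.2
tcp azimuth 248.07816904004886
```

```bash
python3 -m handwheel '{"fingers":[1,1],"offset":[[-0.1,0.8,0],[-0.1,0.8,0]],"turn":[[0,0,-0.4],[0,0,-0.4]]}'
python3 st.py
python3 -m handwheel '{"fingers":[1,1],"offset":[[-0.1,0.8,0],[-0.1,0.8,-0.1]],"turn":[[0,0,-0.4],[0,0,-0.4]]}'
python3 st.py 13; python3 sc.py 13
```

```text
clock: 13.37
eef_pos: [552.8, -184.9, 71.6]
tcp_rot: [-3.141, -0.0, 1.309]
contact_force: [-2.5, -0.1, 1.8]
opening: 0.002
phi 255.0249478998462 radial 122.00544708851909 behind 13.094495299735375 z 71.58154699207628 F_y -2.3935081016575195 F_x -0.736189247495652 Fz 1.7902498946821592 clk 13.3667
tcp azimuth 248.89900592664972
clock: 13.53
eef_pos: [554.3, -185.6, 71.7]
tcp_rot: [-3.141, 0.0, 1.323]
contact_force: [-3.0, 0.4, 1.6]
opening: 0.004
phi 255.8135929406909 radial 122.11160696774525 behind 13.147933068802294 z 71.65299437839188 F_y -3.0427819716639335 F_x -0.39993061615211095 Fz 1.5746483655300756 clk 13.5333
tcp azimuth 249.66814897221693
```

View pics/s13.png

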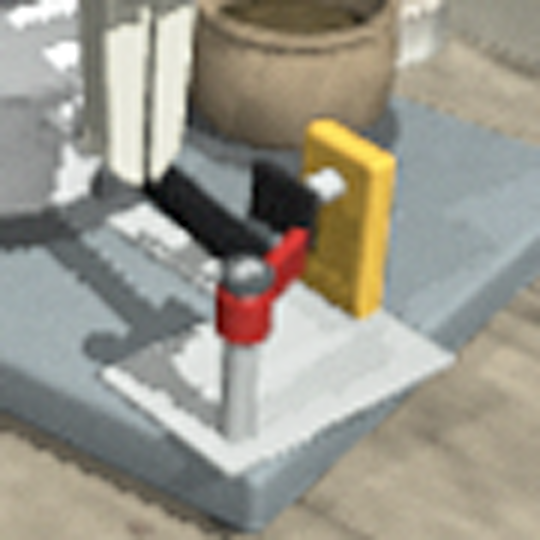

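View pics/w13.png

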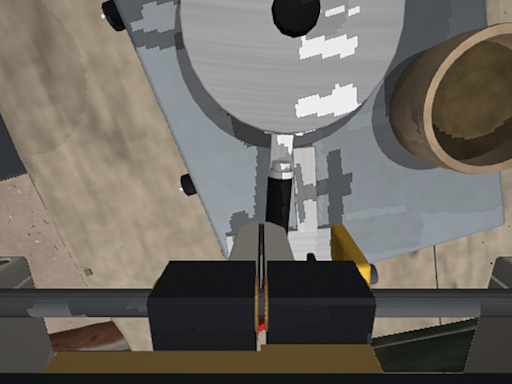

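```bash
python3 -m handwheel '{"fingers":[1,1],"offset":[[-0.1,0.8,0],[-0.1,0.8,0]],"turn":[[0,0,-0.4],[0,0,-0.4]]}'
python3 st.py
python3 -m handwheel '{"fingers":[1,1],"offset":[[-0.1,0.6,0],[-0.1,0.6,-0.1]],"turn":[[0,0,-0.3],[0,0,-0.3]]}'
python3 st.py ; python3 sc.py 14
```

```text
clock: 13.8
eef_pos: [555.8, -186.1, 71.7]
tcp_rot: [-3.141, 0.0, 1.337]
contact_force: [-3.4, -0.4, 1.0]
opening: 0.005
phi 256.6088565422385 radial 122.11425394419935 behind 13.248598253661369 z 71.65423753933275 F_y -3.2212984551057158 F_x -1.1866186427043917 Fz 1.0117841748696703 clk 13.8
tcp azimuth 250.41685822248127
clock: 13.97
eef_pos: [557.1, -186.6, 71.8]
tcp_rot: [-3.141, 0.0, 1.347]
contact_force: [-2.0, 0.8, 0.9]
opening: 0.003
phi 257.2009935098477 radial 122.17871330765843 behind 13.189564999822359 z 71.79390666899653 F_y -2.115264702716796 F_x 0.33801773809191665 Fz 0.934435752965849 clk 13.9667
tcp azimuth 251.03959998499624
```

View pics/s14.png

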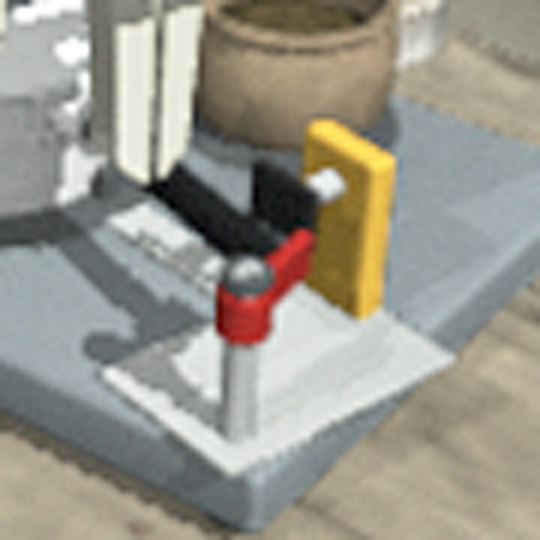

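```bash
python3 -m handwheel '{"fingers":[1,1],"offset":[[-0.1,0.6,0],[-0.1,0.6,0]],"turn":[[0,0,-0.3],[0,0,-0.3]]}'
python3 st.py
python3 -m handwheel '{"fingers":[1,1],"offset":[[-0.1,0.6,0],[-0.1,0.6,0]],"turn":[[0,0,-0.3],[0,0,-0.3]]}'
python3 st.py ; python3 sc.py 15
```

```text
clock: 14.18
eef_pos: [558.2, -187.0, 71.9]
tcp_rot: [-3.142, 0.0, 1.358]
contact_force: [-3.3, 0.3, 1.3]
opening: 0.001
phi 257.80278976775 radial 122.16515145791922 behind 13.2559398631338 z 71.8517009147724 F_y -3.262026832094197 F_x -0.3811879662778927 Fz 1.3337616283700493 clk 14.1833
tcp azimuth 251.60994799808202
clock: 14.35
eef_pos: [559.4, -187.5, 71.8]
tcp_rot: [-3.142, 0.0, 1.368]
contact_force: [-2.9, 0.2, 0.2]
opening: 0.008
phi 258.4019996458255 radial 122.26985162120698 behind 13.308630675089933 z 71.8401346122613 F_y -2.911795958756976 F_x -0.3523367036193981 Fz 0.24451853206829022 clk 14.35
tcp azimuth 252.19001668203907
```

View pics/s15.png

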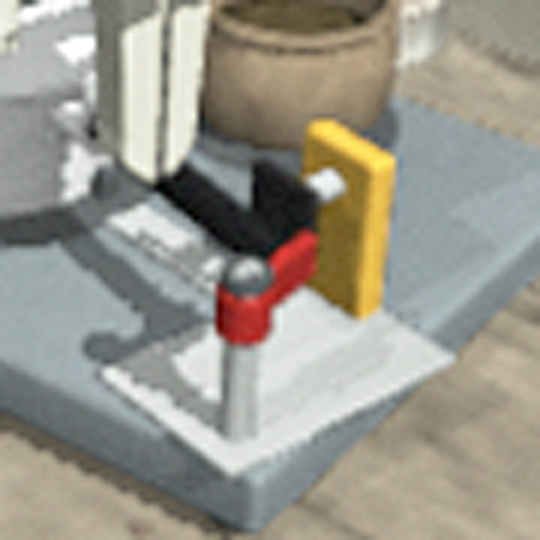

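```bash
python3 -m handwheel '{"fingers":[1,1],"offset":[[-0.1,0.6,0],[-0.1,0.6,0]],"turn":[[0,0,-0.3],[0,0,-0.3]]}'
python3 st.py
python3 -m handwheel '{"fingers":[1,1],"offset":[[-0.1,0.6,0],[-0.1,0.6,0]],"turn":[[0,0,-0.3],[0,0,-0.3]]}'
python3 st.py ; python3 sc.py 16
```

```text
clock: 14.57
eef_pos: [560.5, -187.9, 71.8]
tcp_rot: [-3.142, 0.0, 1.379]
contact_force: [-3.3, 0.3, 1.6]
opening: 0.007
phi 258.99977496837244 radial 122.33962554946599 behind 13.407820041226376 z 71.83359700128403 F_y -3.32910530576217 F_x -0.35789195647517796 Fz 1.6302604109816898 clk 14.5667
tcp azimuth 252.7454007935636
clock: 14.73
eef_pos: [561.7, -188.4, 71.8]
tcp_rot: [3.142, 0.0, 1.389]
contact_force: [-2.9, -0.1, 1.1]
opening: 0.006
phi 259.6021281500324 radial 122.40468000175028 behind 13.456793077840677 z 71.83091331956196 F_y -2.8129234295006404 F_x -0.6629181169336951 Fz 1.0633083520690731 clk 14.7333
tcp azimuth 253.32840089472955
```

View pics/s16.png

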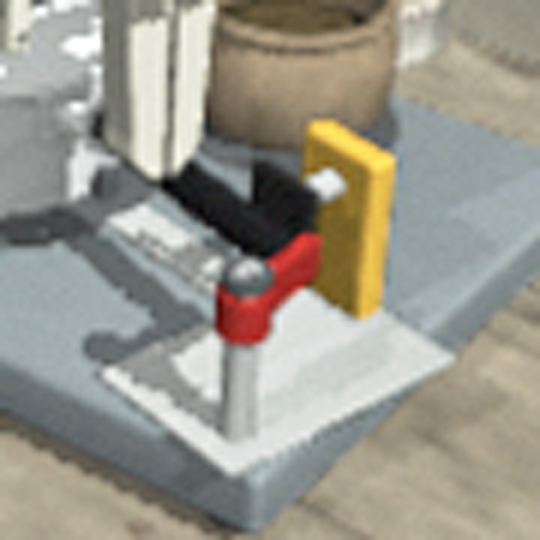

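```bash
python3 -m handwheel '{"fingers":[1,1],"offset":[[-0.1,0.6,0],[-0.1,0.6,0]],"turn":[[0,0,-0.3],[0,0,-0.3]]}'
python3 st.py
python3 -m handwheel '{"fingers":[1,1],"offset":[[-0.1,0.6,0],[-0.1,0.6,0]],"turn":[[0,0,-0.3],[0,0,-0.3]]}'
python3 st.py ; python3 sc.py 17
```

```text
clock: 14.95
eef_pos: [562.8, -188.8, 71.9]
tcp_rot: [3.142, 0.0, 1.4]
contact_force: [-2.3, 0.4, 0.9]
opening: 0.009
phi 260.19944284331666 radial 122.47338141301444 behind 13.525718330217794 z 71.85169673383245 F_y -2.309575098708001 F_x 0.0020019832871026834 Fz 0.9438154861761735 clk 14.95
tcp azimuth 253.8973486078653
clock: 15.12
eef_pos: [564.0, -189.2, 71.9]
tcp_rot: [3.141, 0.0, 1.41]
contact_force: [-3.0, 0.7, 1.2]
opening: 0.003
phi 260.8051094357061 radial 122.52910881184867 behind 13.59299192001759 z 71.867964697335 F_y -3.060160146561464 F_x 0.1845991892038473 Fz 1.2267750711653977 clk 15.1167
tcp azimuth 254.47478121066655
```

View pics/s17.png

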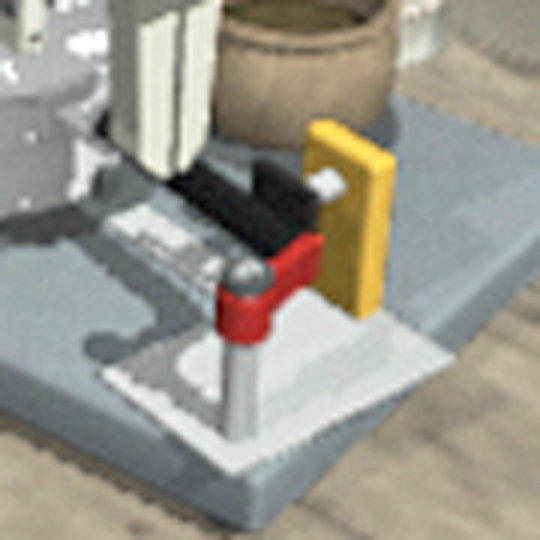

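```bash
python3 -m handwheel '{"fingers":[1,1],"offset":[[-0.1,0.6,0],[-0.1,0.6,0]],"turn":[[0,0,-0.3],[0,0,-0.3]]}'
python3 st.py ; python3 sc.py 18a
python3 -m handwheel '{"fingers":[1,1],"offset":[[-0.1,0.6,0],[-0.1,0.6,0]],"turn":[[0,0,-0.3],[0,0,-0.3]]}'
python3 st.py ; python3 sc.py 18
```

```text
clock: 15.33
eef_pos: [565.1, -189.6, 71.8]
tcp_rot: [-3.142, -0.0, 1.421]
contact_force: [-2.0, 0.3, 0.6]
opening: 0.005
phi 261.3963528614304 radial 122.58624328553742 behind 13.720532788818472 z 71.81917738549451 F_y -1.9969385517496925 F_x 0.013126394686427933 Fz 0.6084513739816609 clk 15.3333
tcp azimuth 255.01007036657694
clock: 15.55
eef_pos: [566.3, -189.9, 71.8]
tcp_rot: [-3.142, 0.0, 1.431]
contact_force: [-2.9, -0.6, 1.5]
opening: 0.007
phi 262.0022442416622 radial 122.6113939847661 behind 13.824349612923383 z 71.83947533139836 F_y -2.8373801577122673 F_x -0.9940260016677948 Fz 1.4997040662813081 clk 15.55
tcp azimuth 255.56935223005195
```

View pics/s18.png

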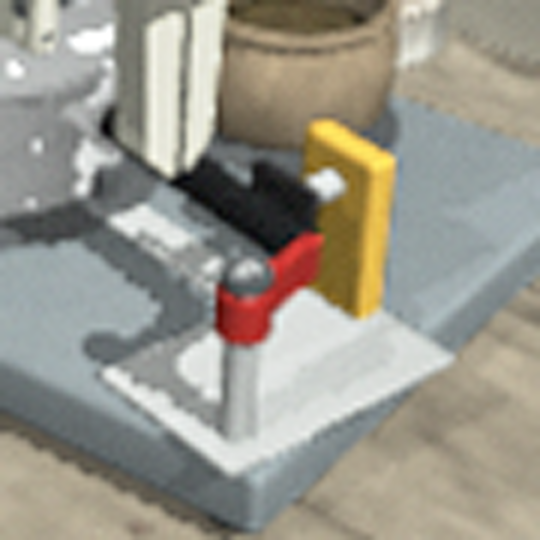

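```bash
python3 -m handwheel '{"fingers":[1,1],"offset":[[-0.1,0.5,0],[-0.1,0.5,0]],"turn":[[0,0,-0.25],[0,0,-0.25]]}'
python3 st.py 
python3 -m handwheel '{"fingers":[1,1],"offset":[[-0.1,0.5,0],[-0.1,0.5,0]],"turn":[[0,0,-0.25],[0,0,-0.25]]}'
python3 st.py 19 ; python3 sc.py 19
```

```text
clock: 15.77
eef_pos: [567.2, -190.2, 71.8]
tcp_rot: [-3.142, -0.0, 1.44]
contact_force: [-2.8, 0.7, 0.3]
opening: 0.007
phi 262.49665408184353 radial 122.70585495366703 behind 13.89014873085899 z 71.83133455435599 F_y -2.8909030198578867 F_x 0.30547312781948277 Fz 0.3469069834626707 clk 15.7667
tcp azimuth 256.0383356740688
clock: 15.93
eef_pos: [568.1, -190.5, 71.8]
tcp_rot: [-3.141, -0.0, 1.449]
contact_force: [-4.5, 1.0, 2.5]
opening: -0.001
phi 263.00098477035493 radial 122.76388432509623 behind 14.085718339160588 z 71.793380391864 F_y -4.550576787775504 F_x 0.42254941021250864 Fz 2.5124617498058592 clk 15.9333
tcp azimuth 256.4555878866613
```

View pics/s19.png

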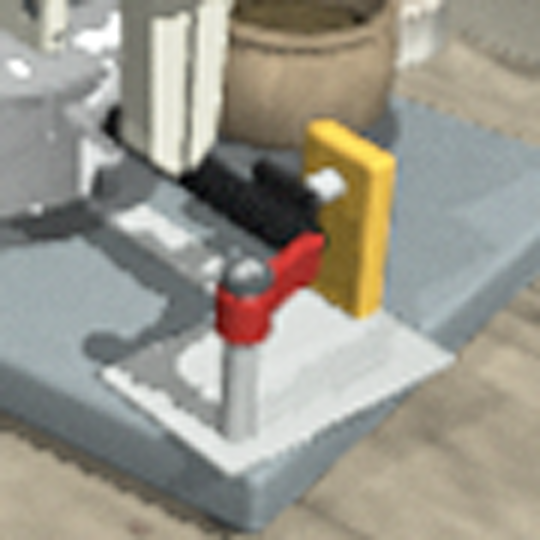

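View pics/w19.png

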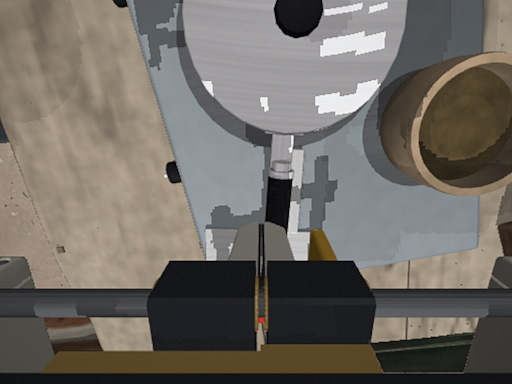

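```bash
python3 -m handwheel '{"fingers":[1,1],"offset":[[-0.1,0.5,0],[-0.1,0.5,0]],"turn":[[0,0,-0.25],[0,0,-0.25]]}'
python3 st.py 
python3 -m handwheel '{"fingers":[1,1],"offset":[[-0.1,0.5,0],[-0.1,0.5,0]],"turn":[[0,0,-0.25],[0,0,-0.25]]}'
python3 st.py ; python3 sc.py 20
```

```text
clock: 16.2
eef_pos: [569.0, -190.8, 71.8]
tcp_rot: [-3.141, -0.0, 1.457]
contact_force: [-4.3, -0.3, 1.3]
opening: 0.007
phi 263.49111191870236 radial 122.82539992737684 behind 14.169286005060364 z 71.82030079284314 F_y -4.23833675362367 F_x -0.7533644144762736 Fz 1.2860183165095327 clk 16.2
tcp azimuth 256.9104910223805
clock: 16.37
eef_pos: [570.0, -191.1, 71.8]
tcp_rot: [-3.141, -0.0, 1.466]
contact_force: [-3.7, -0.1, 2.4]
opening: 0.001
phi 263.99749164191076 radial 122.90748535483338 behind 14.272417601506834 z 71.79404709066372 F_y -3.7126774948824544 F_x -0.4925062008650153 Fz 2.368495007400002 clk 16.3667
tcp azimuth 257.3737854599165
```

View pics/s20.png

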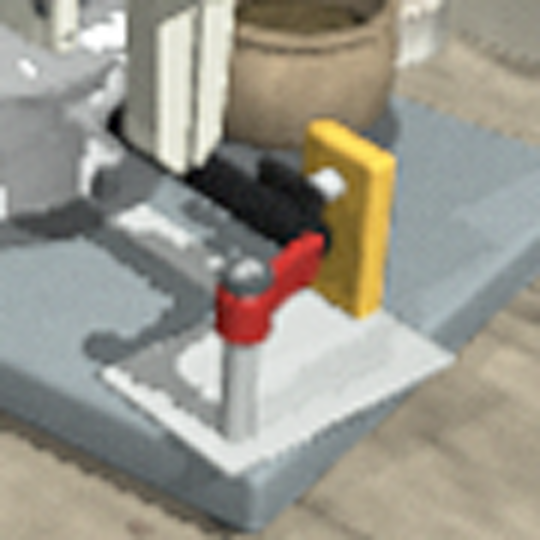

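```bash
python3 -m handwheel '{"fingers":[1,1],"offset":[[-0.1,0.5,0],[-0.1,0.5,0]],"turn":[[0,0,-0.25],[0,0,-0.25]]}'
python3 st.py ; python3 sc.py 21
python3 - <<'E'
import cv2,numpy as np
ims=[cv2.resize(cv2.imread(f'pics/s{k}.png')[100:330,210:400],None,fx=1.0,fy=1.0) for k in ['12','18','20','21']]
cv2.imwrite('pics/cmp.png',np.hstack(ims))
E
```

```text
clock: 16.58
eef_pos: [570.9, -191.5, 71.8]
tcp_rot: [-3.141, -0.0, 1.475]
contact_force: [-4.4, 1.8, 1.5]
opening: 0.006
phi 264.4929744108338 radial 123.01016740964666 behind 14.327891210093542 z 71.7858077537874 F_y -4.54416991203117 F_x 1.3605361014852646 Fz 1.4649613503187742 clk 16.5833
tcp azimuth 257.8492542547803
```

View pics/cmp.png

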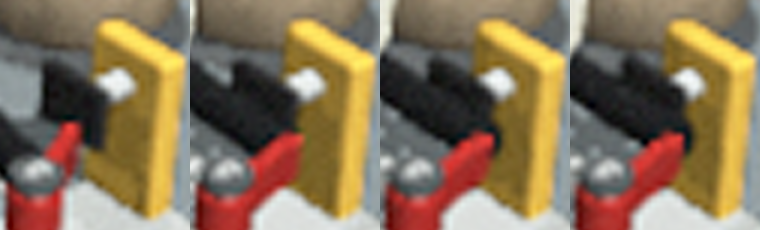

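```bash
python3 -m handwheel '{"fingers":[1,1],"offset":[[-0.1,0.5,0],[-0.1,0.5,0]],"turn":[[0,0,-0.25],[0,0,-0.25]]}'
python3 st.py ; python3 sc.py 22
python3 - <<'E'
import cv2,numpy as np
ims=[cv2.resize(cv2.imread(f'pics/s{k}.png')[100:330,210:400],None,fx=1.0,fy=1.0) for k in ['12','18','21','22']]
cv2.imwrite('pics/cmp2.png',np.hstack(ims))
E
```

```text
clock: 16.8
eef_pos: [571.8, -191.7, 71.8]
tcp_rot: [-3.141, -0.0, 1.483]
contact_force: [-5.6, 1.2, 1.6]
opening: 0.002
phi 264.99538407753596 radial 123.04825421663841 behind 14.537010895410283 z 71.76167908046033 F_y -5.709945495527689 F_x 0.6699755221613363 Fz 1.5679447024730195 clk 16.8
tcp azimuth 258.2576495967527
```

View pics/cmp2.png

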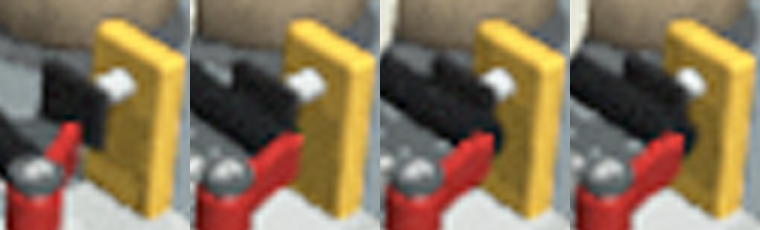

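```bash
python3 - <<'E'
from h import *
a=w2pix('scene',[585,-235,90]);b=w2pix('scene',[595,-236.2,90]);print((b-a)*6/10)
import cv2
for k in ['12','16','18','19','20','21','22']:
    im=cv2.imread(f'pics/s{k}.png').astype(int)
    row=im[176:192,285:350].mean(0)
    print(k,[int(x.min()) for x in row][::4])
E
```

```text
[ 2.06008563 -0.9784145 ]
12 [35, 39, 46, 51, 54, 88, 140, 180, 211, 227, 233, 235, 227, 215, 167, 100, 52]
16 [31, 37, 43, 49, 54, 87, 137, 180, 212, 226, 232, 234, 226, 213, 168, 102, 54]
18 [34, 38, 42, 48, 53, 86, 136, 182, 213, 225, 233, 234, 227, 216, 167, 99, 53]
19 [34, 35, 39, 44, 46, 84, 139, 181, 213, 227, 233, 235, 229, 216, 166, 100, 53]
20 [24, 28, 34, 36, 29, 42, 75, 109, 156, 196, 218, 232, 229, 216, 166, 98, 51]
21 [27, 23, 28, 34, 31, 38, 58, 85, 125, 165, 197, 225, 231, 218, 164, 95, 51]
22 [24, 25, 27, 29, 30, 32, 35, 47, 78, 121, 166, 208, 222, 218, 170, 99, 50]
```

```bash
python3 -m handwheel '{"fingers":[1,1],"offset":[[-0.1,0.5,0],[0,0,0]],"turn":[[0,0,-0.25],[0,0,0]]}'
python3 st.py ; python3 sc.py 23
cat > cmp.py <<'E'
import cv2,numpy as np,sys
ks=sys.argv[1:]
cv2.imwrite(f'pics/cmp_{ks[-1]}.png',np.hstack([cv2.imread(f'pics/s{k}.png')[100:330,210:400] for k in ks]))
for k in ks:
    im=cv2.imread(f'pics/s{k}.png').astype(int)
    row=im[176:192,285:350].mean(0).min(1)
    i=np.argmax(row>140);print(k,i+(140-row[i])/(row[i]-row[i-1]), 'mm~',(i-24)/2.1)
E
python3 cmp.py 12 22 23
```

```text
clock: 17.02
eef_pos: [572.3, -191.9, 71.8]
tcp_rot: [-3.141, -0.0, 1.488]
contact_force: [-5.1, 1.4, 2.2]
opening: 0.003
phi 265.2475008929427 radial 123.10772527424554 behind 14.503046479673596 z 71.77553135837923 F_y -5.215990315762418 F_x 0.9413893122204297 Fz 2.165863656991358 clk 17.0167
tcp azimuth 258.5285819380157
12 23.97609561752988 mm~ 0.0
22 37.51111111111111 mm~ 6.666666666666666
23 41.49261083743843 mm~ 8.571428571428571
```

View pics/cmp_23.png

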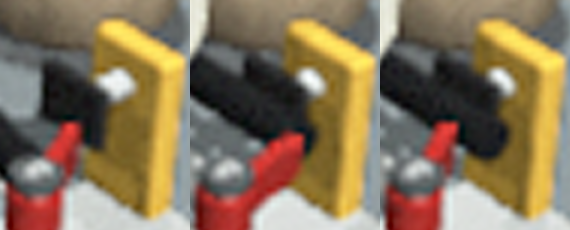

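The red catch has snapped back behind the grip: its tip is upright at about (445,130) in the right-hand panel, as in the first. Next I'll back off slowly.

```bash
python3 -m handwheel '{"fingers":[1,1,1,1,1,1,1,1,1,1],"offset":[[0,-0.5,0],[0,-0.5,0],[0,-0.5,0],[0,-0.5,0],[0,-1,0],[0,-1,0],[0,-2,0],[0,-3,0],[0,-5,0],[0,-5,0]],"turn":[[0,0,0],[0,0,0],[0,0,0],[0,0,0],[0,0,0],[0,0,0],[0,0,0],[0,0,0],[0,0,0],[0,0,0]]}'
python3 st.py 24; python3 sc.py 24; python3 cmp.py 12 23 24
```

```text
clock: 17.9
eef_pos: [553.1, -190.3, 71.8]
tcp_rot: [-3.142, 0.0, 1.487]
contact_force: [-0.2, 0.0, -0.1]
opening: 0.006
phi 265.2252008576465 radial 123.13859874385007 behind 33.79119156984385 z 71.77816920207744 F_y -0.21938834645986016 F_x -0.013830376974372118 Fz -0.13720669103123184 clk 17.9
tcp azimuth 249.88006681935784
12 23.97609561752988 mm~ 0.0
23 41.49261083743843 mm~ 8.571428571428571
24 30.329787234042552 mm~ 3.333333333333333
```

View pics/s24.png

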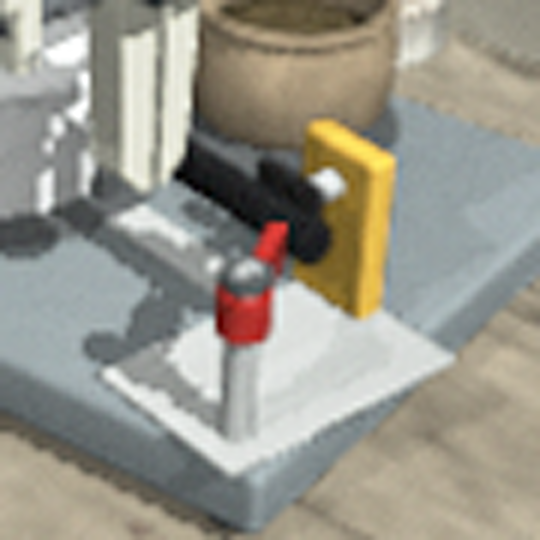

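The handle is caught: the buffer is held in about 3 mm, the catch is shut and the tool is clear. I'll lift away and do a final check.

```bash
python3 -m handwheel '{"fingers":[1,1,1,1,1,1,1,1,1,1],"offset":[[0,-5,-5],[0,0,-15],[0,0,-25],[0,0,-25],[0,0,-25],[0,0,-25],[0,0,-15],[0,0,-5],[0,0,0],[0,0,0]],"turn":[[0,0,0],[0,0,0],[0,0,0],[0,0,0],[0,0,0],[0,0,0],[0,0,0],[0,0,0],[0,0,0],[0,0,0]]}'
python3 -m handwheel '{"fingers":[1,1,1,1,1,1],"offset":[[-20,0,0],[-30,0,0],[-30,0,0],[-30,0,0],[-20,0,0],[0,0,0]],"turn":[[0,0,0],[0,0,0],[0,0,0],[0,0,0],[0,0,0],[0,0,0]]}'
python3 st.py; python3 sc.py 25; python3 cmp.py 12 24 25
python3 - <<'E'
from station import *
import cv2
s=camera("scene")[:,:,::-1];cv2.imwrite("pics/s26.png",cv2.resize(s[100:285,145:380],None,fx=3.2,fy=3.2,interpolation=cv2.INTER_CUBIC))
t=camera("top")[:,:,::-1];cv2.imwrite("pics/t26.png",cv2.resize(t[90:250,120:340],None,fx=3.6,fy=3.6,interpolation=cv2.INTER_CUBIC))
E
```

```text
clock: 18.83
eef_pos: [548.2, -189.8, 211.1]
tcp_rot: [-3.141, -0.0, 1.487]
contact_force: [0.9, -0.0, -0.5]
opening: 0.001
clock: 19.33
eef_pos: [536.5, -322.5, 209.8]
tcp_rot: [-3.139, -0.001, 1.484]
contact_force: [0.6, -0.8, -0.1]
opening: 0.005
phi 265.0554634274739 radial 256.3440159570249 behind 38.532850877552924 z 209.78332723815302 F_y 0.7121814775373805 F_x -0.7734727832158311 Fz -0.07625661971762832 clk 19.3333
tcp azimuth 256.5069382988333
12 23.97609561752988 mm~ 0.0
24 30.329787234042552 mm~ 3.333333333333333
25 30.72826086956522 mm~ 3.333333333333333
```

View pics/s26.png

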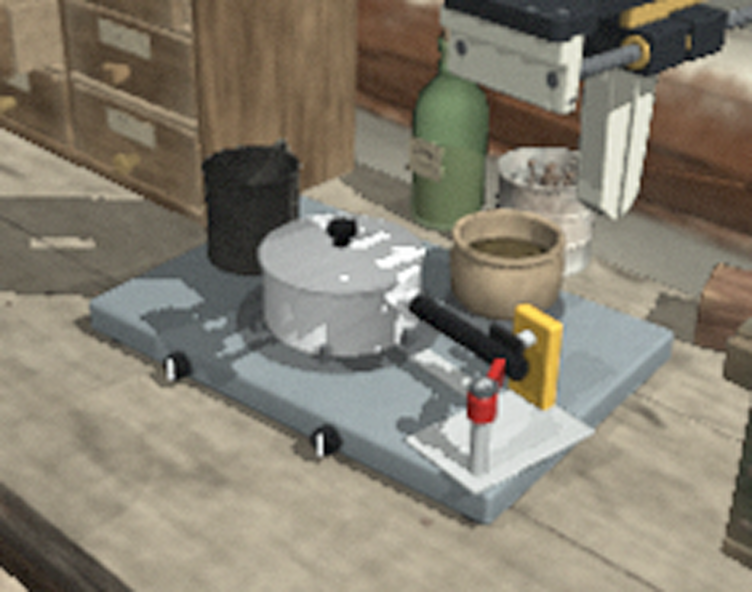

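View pics/t26.png

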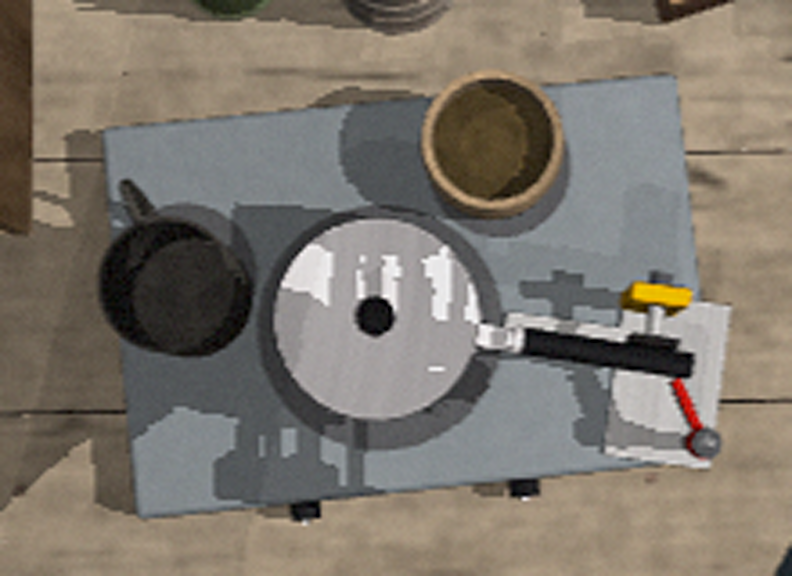

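```bash
python3 -c "
from station import job
print(job.finish_job())"
```

```text
the job is handed in; nothing more can be done
None
```

The handle is caught in the keeper, the arm is clear of everything, and the job was handed in at about 19.5 s. I pushed the handle round anticlockwise with the shut fingers, about 120 mm from the pan's centre, until the red catch snapped shut behind it. Then I eased off, lifted and moved away.

**Last checks, from the pictures:**
- **Catch and buffer:** the catch is back at its shut angle behind the grip. The buffer is held in by about 3 mm; its deepest, just after the snap, read about 8.5 mm, under the 12 mm limit.
- **Pan:** it looks flat, and its lid knob is at its starting pixel to within about 1 px (roughly 2 mm). I did not measure the tilt.
- **Mug and grease pot:** both look to be where they started; I judged this by eye, not by measurement.
- **Contact:** force on the tool read about zero after letting go.

**What disagreed or went less smoothly:**
- **Downward force:** during the fast part of the sweep, the vertical force on the tool reached about 6 N, so the fingers were pressing the handle down. I backed off and went on more slowly.
- **Finger angle:** near the keeper the tool had turned about 4 degrees further than the handle; I corrected it.
- **Push force:** the highest push I read was about 6 N, below the 10 to 15 N expected.
- **Buffer travel:** the picture estimate was about 1 to 2 mm larger than the one from the arm's angle.

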